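Set the carton gauge and lock it with the thumb wedge

ROBOT

A 7-joint arm with a two-finger parallel gripper is mounted at the origin on the work surface. World frame = base frame: x ahead of the robot, y to its left, z up, the work surface at z = 0. Lengths are in m, angles in rad, forces in N, time in s.
With the tool pointing down it reaches from about 0.4 to 0.85 m from the base axis. Payload 10.4 kg.
Tool frame: the origin (TCP) lies midway between the tips of the shut fingers; the grasp point (between the pads) lies 19 mm behind it (env.grip_point_offset is the distance from the TCP to the grasp point, in m); z points along the fingers, y is the line along which they close (so a half turn about z gives the same grasp; the last joint's range is limited). The gripper opens to 87 mm and grips with 3 to 60 N. Pads are 19 mm wide; open, the fingers measure 117 mm over their backs; the gripper's body (75 mm by 190 mm) begins 51 mm behind the grasp point.
Start: joints at [-1.204, 0.332, -0.065, 1.46, 0.022, 1.35, -0.088], TCP at [0.237, 0.578, 0.223] pointing down, gripper open.
Joint ranges: [-2.6, 2.6], [-0.5, 2.12], [-1.47, 1.34], [0.16, 2.42], [-1.27, 4.41], [0.06, 2.06], [-2.6, 2.6]. Speed limits (rad/s): [2.22, 2.22, 2.79, 2.79, 3.14, 3.14, 3.14].

INTERFACE

Orientations are given as [roll, pitch, yaw] about the fixed x, y, z axes, in that order (R = Rz(yaw) Ry(pitch) Rx(roll)).
In Python, from rig import env gives the robot as it stands.
- The arm moves only by the tool play_rows, never from a script. Its argument "moves" is a list that holds one entry, the list of rows, each a list of 5 numbers: the shift along the tool's x, y, z in cm, then the turn about the tool's z in rad, then the opening in per cent of the stroke, from 0 (shut) to 100 (fully open). In form: [[[x, y, z, turn, hand], ...]]. A call has 1 to 8 rows; each row is the pose to reach, as a shift and turn from the pose commanded when the call began, along the tool's axes at that moment; what a row does not reach only later rows make up. A row lasts 1/12 s, in which the tool goes at most 41.7 mm and 7.16 degrees, less where a joint would pass 70% of its speed; a pose out of reach is approached as far as the arm can. A call with a gripper value outside its range is refused whole. The fingers move at their own pace and stop on an object; the grip force is fixed at half the most. Time passes only in rows, so rows that repeat a pose let the fingers close. It gives the time, the measured TCP pose, the force, the opening and the grip force at its end, in the units of the state.
- env.observe(): the state, without advancing time (a new reading comes with each control period).
- env.snapshot(name): name is "scene" or "side" or "wrist"; returns the picture (480x640x3 uint8, red, green, blue); there is no depth.
- env.get_calibration(name): a dict with "fx", "fy", "cx", "cy" (pixels), "R" (3x3) and "t" (3): a world point X has camera coordinates R X + t; the wrist camera has in their place "T_tool_cam" (4x4, takes a point from camera to tool coordinates, whose origin is the TCP and whose axes are the flange's). Camera axes: x right, y down, z forward; pixel columns grow to the right and rows downward; lengths in m; the calibration is good to about 2 mm. The wrist camera is an equidistant fisheye: a pixel r from the principal point sees the ray r / f radians off the axis. A picture is of the moment at which its call begins: read the wrist's pose just before it. get_calibration takes no time and is no camera call.
- env.sign_off(): hands the job in; it is judged then, once.
The state is a dict: "t": time; "joint_pos": joint angles; "joint_vel": joint speeds; "joint_torque": joint torques, N m; "tcp_pos": TCP position; "tool_rot": TCP orientation; "ft_force": force on the tool from outside, world axes, zero at the start; "torque": the same for the moment, N m; "grip_width": finger opening in m; "grasp_force": force on a finger pad.
Only numpy, scipy, OpenCV 4.12 (cv2) and the standard library are available. Lean on these libraries where they do the work, as an engineer would, in place of code of your own. Each camera call takes 0.05 s, during which the arm holds its last target. There are 200 camera calls.

TASK

Slide the gauge's stop bar up until the carton sits snug between the stop face and the blue fence, without crushing the carton. Then push the red-tabbed thumb wedge firmly along its ramp, under the orange gate, until it jams the bar fast: a firm thumb push, not so hard that the gate is overstrained. Leave the carton snug, the wedge jammed and everything else on the bench where it is.

Things in the scene. Friction and masses are not known exactly. Their poses are not given: they have to be found in the camera images.
- gauge: Fixed carton gauge on the bench. Origin at table height on the bed's centre line; x points roughly away from the robot, y along the bar towards the fence. Aluminium bed 12 mm thick, x -130..80, y -255..210 mm. A dark track, x -130..-45, y -103..-47 mm, top 22 mm above the table, carries the wedge level with the bar.
- fence_face (a point): Foot of the blue fence's face (which looks along -y), on the bed: y = 194 mm in the gauge's frame. The fence is 150 mm wide (x), its top 70 mm above the table. Axes as the gauge's.
- gate_spot (a point): Centre of the orange gate astride the bar, on the bar's top, 22 mm above the table; axes as the gauge's. Two rails, x -35..35 mm, y 14..36 mm either side, tops at most 53 mm above the table, undersides falling 1 in 8 towards +x, on legs 56 mm apart inside. The gate's true height differs by up to 2 mm either way, so the place where the wedge jams shifts by up to 15 mm.
- bar: Sliding stop bar, moves only along the gauge's y; about 2 N of friction. Origin on the centre line of its stop face, at table height; axes as the gauge's. Steel flat 50 mm wide, y -275..0, top 22 mm above the table. Blue stop plate 100 mm (x), y -10..0, top 70 mm above the table. At the start the face is 35 to 65 mm short of where it stands when the carton is snug.
- handle (a point): Top centre of the bar's black handle block, 62 mm above the table: 22 mm (x) by 20 mm (y), 40 mm tall, 250 mm behind the stop face (y = -250 mm of the bar). Axes as the bar's.
- wedge: Loose steel thumb wedge, 0.3 kg, oiled, on track and bar, nose under the gate. Origin on its flat underside, which spans x -60..45 mm, 52 mm wide (y). Top falls 1 in 8 from 21 mm at the tail to 8 mm at the nose (+x). Pushed along +x it slides freely for 20 to 70 mm, then jams with its origin within about 17 mm of the gate's centre. It stays when released. A push of 14 to 22 N jams it well.
- tail (a point): Foot of the wedge's flat tail end face (x = -60 mm of the wedge), on its underside, axes as the wedge's. Above it, flush with the tail, rises the red thumb tab: 12 mm thick (x), 26 mm wide (y), top 44 mm above the underside.
- carton: Loose closed cardboard carton, blue strap, 110 mm (x) by 90 mm (y) by 70 mm high, 0.25 to 0.5 kg; origin at the centre of its underside, on the bed between stop face and fence, a little askew. Snug against the fence its origin is at y = 149 mm in the gauge's frame and 45 mm in the bar's frame.
- bolt: Bystander: steel bolt 50 mm tall standing on its 24 mm head on the far edge of the gauge's bed; origin at its underside.
- tape_roll: Bystander: yellow tape roll 90 mm across, 50 mm high, lying on the table; origin at the centre of its underside.
- jar: Bystander: jar 60 mm across, 85 mm tall; origin at its underside.
- small_carton: Bystander: small cardboard carton 90 by 70 by 60 mm; origin at the centre of its underside.
- screwdriver: Bystander: screwdriver lying on the table.
- label_block: Bystander: block of labels 70 by 100 by 20 mm; origin at the centre of its underside.
- cup: Bystander: red mug 76 mm across, 85 mm tall; origin at its underside.
Mind the look-alikes: they are no part of the job. What is shaped like the wedge but turquoise or yellow is not meant.

How it is judged:
On the way, in this order (a step that is already met when the one before it is completed fails the run):
1. the carton is snug between stop face and fence, the wedge not yet jammed (y of carton in the frame of gauge above 0.145 m and y of carton in the frame of bar below 0.049 m and angle between the x axis of carton and the x axis of gauge, either way round below 0.06 rad and angle between carton's own z axis and vertical below 0.06 rad and contact force between wedge and bar below 8 N), for 0.2 s.
2. the wedge is jammed under the gate: it bears on the bar with more than 10 N (contact force between wedge and bar above 10 N), for 0.2 s.
At the end, for the whole second after the job is handed in: The carton stands upright and square on the gauge, within 4 mm of the fence and of the stop face; the wedge, released and at rest, still bears on the bar with more than 10 N (y of carton in the frame of gauge above 0.145 m and y of carton in the frame of bar below 0.049 m and angle between the x axis of carton and the x axis of gauge, either way round below 0.06 rad and angle between carton's own z axis and vertical below 0.06 rad and contact force between wedge and bar above 10 N and linear speed of each of wedge, carton below 0.01 m/s); the robot touches nothing.
It fails at once if the carton is crushed: more than 30 N between it and the bar (contact force between carton and bar above 30 N).
It fails at once if the gate is overstrained: the wedge bears on the bar with more than 45 N (contact force between wedge and bar above 45 N).
It fails at once if a bystander is moved more than 25 mm (distance of any of bolt, tape_roll, jar, small_carton, screwdriver, label_block, cup from where it was at the start of the episode above 0.025 m).
It also fails if it takes over 56 s, if anything falls off the work surface, if the arm or the gripper's body presses on something with over 40 N, if the wrist force passes 120 N, or if a joint passes its speed limit or range.

## Working session

There is one attempt and no reset: what is moved stays moved. The work goes in short steps, Python scripts to look and compute and a tool call to move; the robot and the scene stay as the last step left them, time stands still between calls to the robot, and variables do not carry over. Pictures are saved under pics/ and viewed, at most 10 in all, crops included, and the job is handed in when it is done.

Besides the shell and the picture viewer there is one more tool, called as a command line: name --argument value ..., lists and objects as JSON in quotes. play_rows: Moves the arm, as the interface text tells. Its arguments: {"type":"object","properties":{"moves":{"type":"array"}},"required":["moves"]}

```bash
mkdir -p pics; ls
python3 - <<'E'
from rig import env
import cv2
s=env.observe();print(s['t'],s['tcp_pos'],s['tool_rot'],s['ft_force'],s['grip_width'])
for n in ('scene','side'):
    cv2.imwrite(f'pics/{n}0.png',env.snapshot(n)[:,:,::-1])
    c=env.get_calibration(n);print(n,c)
E
```

```text
pics
0.0 [0.23736703 0.57775557 0.22178089] [-3.14021872e+00  8.31008265e-05  2.75184165e+00] [-0.27685713  0.19916676  0.86887968] 0.08711842587928026
scene {'fx': 475.22177964357246, 'fy': 475.22177964357246, 'cx': 310.73652105550553, 'cy': 242.2605615707384, 'R': array([[ 0.527413  ,  0.84960256,  0.00332008],
       [ 0.66819958, -0.41238252, -0.61923338],
       [-0.52473312,  0.32881021, -0.78519997]]), 't': array([-0.27397059, -0.33315401,  1.42814339])}
side {'fx': 559.6325014457528, 'fy': 559.6325014457528, 'cx': 306.5722281573586, 'cy': 245.89883985505975, 'R': array([[ 0.84536499, -0.53401853,  0.01349983],
       [-0.36877692, -0.60169389, -0.70849703],
       [ 0.38647331,  0.59396016, -0.70558466]]), 't': array([-0.48950086,  0.23813478,  1.36913616])}
```

View pics/scene0.png

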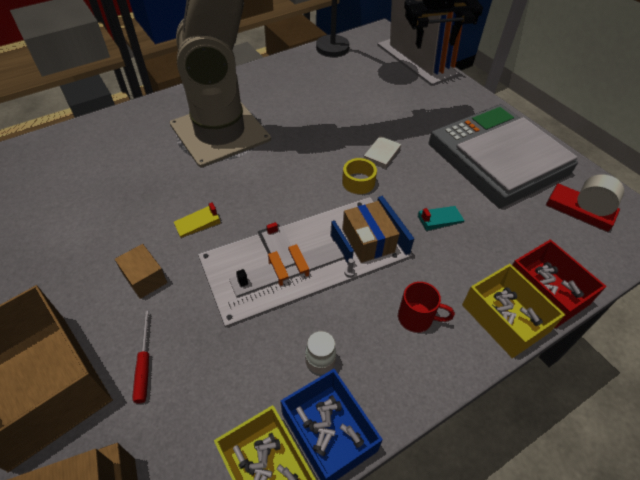

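View pics/side0.png

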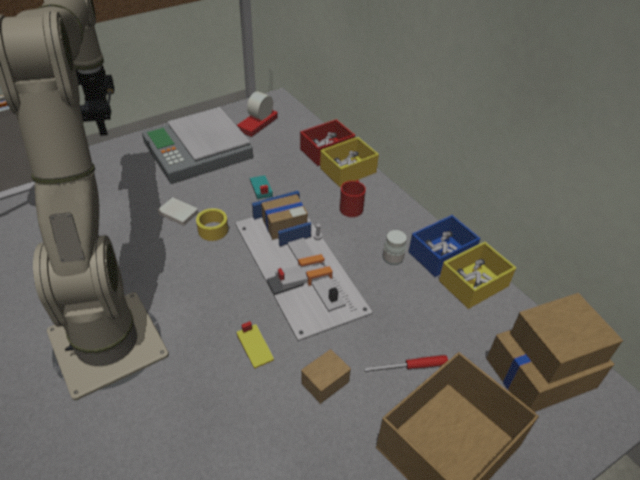

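Scene picture: the red tab candidates are the yellow wedge (213,209), the turquoise wedge (427,214) and the grey wedge at the orange gate (272,228). By the description it is the last one. The handle is at (242,277). I'll check the choice in one close crop of both views.

Run:
```python
import cv2,numpy as np
a=cv2.imread('pics/scene0.png')[190:330,190:425]
b=cv2.imread('pics/side0.png')[180:345,230:380]
a=cv2.resize(a,None,fx=3.4,fy=3.4,interpolation=cv2.INTER_CUBIC);a=cv2.convertScaleAbs(a,alpha=1.5)
b=cv2.resize(b,None,fx=3.6,fy=3.6,interpolation=cv2.INTER_CUBIC);b=cv2.convertScaleAbs(b,alpha=1.3)
cv2.imwrite('pics/a.png',a);cv2.imwrite('pics/b.png',b)
```

```text
(no output)
```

View pics/a.png

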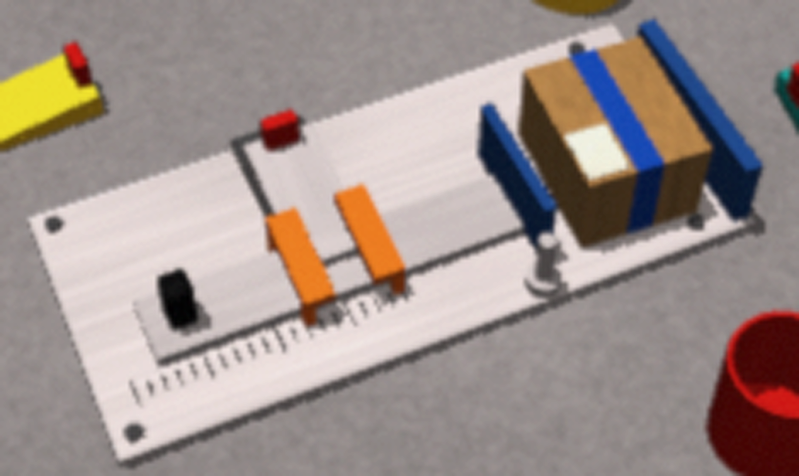

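View pics/b.png

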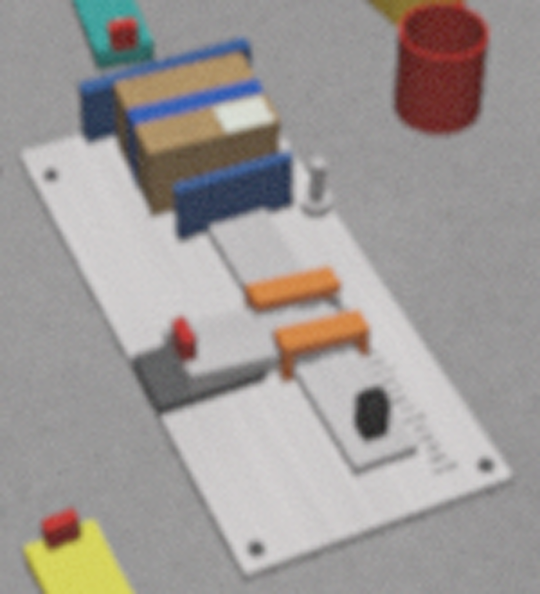

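The crops show the steel wedge with its red tab at a(280,120) / b(182,325), nose under the orange gate. The handle top is at a(176,278) / b(372,397). Now I'll fit the poses.

```bash
cat > h.py <<'E'
import numpy as np
from rig import env
from scipy.optimize import least_squares
C={n:env.get_calibration(n) for n in('scene','side')}
def proj(n,X):
    c=C[n];p=c['R']@X+c['t'];return np.array([c['fx']*p[0]/p[2]+c['cx'],c['fy']*p[1]/p[2]+c['cy']])
def gw(g,p):  # gauge (x,y,yaw) -> world, p in m
    c,s=np.cos(g[2]),np.sin(g[2]);return np.array([g[0]+c*p[0]-s*p[1],g[1]+s*p[0]+c*p[1],p[2]])
A=lambda u,v:('scene',np.array([190+u/3.4,190+v/3.4]))
B=lambda u,v:('side',np.array([230+u/3.6,180+v/3.6]))
E
cat > fit.py <<'E'
from h import *
# obs, function of (bar b, wedge w) -> gauge point
O=[(A(30,217),lambda b,wx,wy:(-.13,-.255,.012)),(A(120,455),lambda b,wx,wy:(.08,-.255,.012)),(A(762,222),lambda b,wx,wy:(.08,.21,.012)),(A(615,27),lambda b,wx,wy:(-.13,.21,.012)),
(B(22,152),lambda b,wx,wy:(-.13,.21,.012)),(B(512,472),lambda b,wx,wy:(.08,-.255,.012)),(B(247,573),lambda b,wx,wy:(-.13,-.255,.012)),
(A(176,278),lambda b,wx,wy:(0,b-.25,.062)),(B(372,397),lambda b,wx,wy:(0,b-.25,.062)),
(A(280,121),lambda b,wx,wy:(wx-.054,wy,.066)),(B(181,326),lambda b,wx,wy:(wx-.054,wy,.066)),
(B(359,472),lambda b,wx,wy:(-.025,b-.275,.022)),(A(158,362),lambda b,wx,wy:(.025,b-.275,.022))]
def f(q): return np.concatenate([proj(o[0],gw(q[:3],fn(*q[3:])))-o[1] for o,fn in O])
r=least_squares(f,[.6,-.05,.0,.05,-.06,-.075],loss='soft_l1')
print(r.x.round(4));print(r.fun.reshape(-1,2).round(1).tolist())
q=r.x
for nm,p in (('gatec',(0,-.075,.022)),('handle',(0,q[3]-.25,.062)),('tail',(q[4]-.06,q[5],.022)),('fence',(0,.194,.012)),('bolt?',(.07,.1,.012))):print(nm,gw(q[:3],p).round(4))
E
python3 fit.py
```

```text
[ 0.5656 -0.0064 -0.1401  0.0637 -0.0456 -0.0758]
[[-0.4, -0.3], [-0.2, 2.1], [-0.8, 0.2], [0.3, -1.3], [-0.7, -1.3], [0.6, 0.1], [-0.8, -0.9], [-0.6, 1.6], [0.6, -1.0], [-0.2, -0.9], [0.7, -0.2], [-1.0, -1.8], [-0.5, -0.4]]
gatec [ 0.5551 -0.0807  0.022 ]
handle [ 0.5396 -0.1908  0.062 ]
tail [ 0.4504 -0.0667  0.022 ]
fence [0.5927 0.1857 0.012 ]
bolt? [0.6489 0.0828 0.012 ]
```

```bash
cat >> h.py <<'E'
from scipy.spatial.transform import Rotation as Ro
G=np.array([.5656,-.0064,-.1401])
def to(p):
    s=env.observe();R=Ro.from_euler('xyz',s['tool_rot'])
    print('t',round(s['t'],2),'shift cm',(R.inv().apply(gw(G,p)-s['tcp_pos'])*100).round(2),'turn',round(s['tool_rot'][2]-(np.pi+G[2]),3))
def where():
    s=env.observe();d=s['tcp_pos'][:2]-G[:2];c,n=np.cos(G[2]),np.sin(G[2])
    f=s['ft_force'];print('gauge mm',((c*d[0]+n*d[1])*1e3).round(1),((-n*d[0]+c*d[1])*1e3).round(1),(s['tcp_pos'][2]*1e3).round(1),'F',(c*f[0]+n*f[1]).round(1),(-n*f[0]+c*f[1]).round(1),f[2].round(1),'t',s['t'])
E
python3 -c "
from h import *
to((0,-.235,.20))"
```

```text
t 0.1 shift cm [-58.36 -64.33   2.27] turn -0.25
```

play_rows --moves '[[[-3,-3.2,0,-0.1,0],[-6,-6.4,0,-0.2,0],[-9,-9.6,0,-0.25,0],[-11.7,-12.8,0,-0.25,0],[-14.5,-16,0,-0.25,0],[-17.4,-19,0,-0.25,0],[-20.2,-22.2,0,-0.25,0],[-23,-25.3,0,-0.25,0]]]'

```text
t: 0.77
tcp_pos: [0.3513, 0.2627, 0.2223]
tool_rot: [3.141, -0.0, 3.002]
ft_force: [1.2, -0.3, 0.5]
grip_width: 0.0414
grasp_force: 0.0
```

```bash
python3 -c "
from h import *
to((0,-.235,.20));where()"
```

```text
t 0.77 shift cm [-24.97 -47.16   2.22] turn 0.0
gauge mm -249.8 236.5 222.3 F 1.2 -0.1 0.5 t 0.7667
```

play_rows --moves '[[[-2,-3,0,0,0],[-4,-6,0,0,0],[-6,-9,0,0,0],[-8,-12.5,0,0,0],[-10,-16,0,0,0],[-12,-19.5,0,0,0],[-14,-23,0,0,0],[-16,-26.5,0,0,0]]]'

```text
t: 1.43
tcp_pos: [0.4728, -0.0219, 0.2226]
tool_rot: [3.141, 0.0, 3.002]
ft_force: [1.7, 1.7, -0.0]
grip_width: 0.0007
grasp_force: 0.0
```

play_rows --moves '[[[-2,-3,0,0,0],[-4,-6,0,0,0],[-6,-9,0,0,0],[-8,-12.5,0,0,0],[-8,-16,0,0,0],[-8,-19,0,0,0],[-8,-19,0,0,0],[-8,-19,0,0,0]]]'

```text
t: 2.1
tcp_pos: [0.5245, -0.2212, 0.2222]
tool_rot: [-3.141, -0.001, 2.998]
ft_force: [0.2, 0.5, -0.1]
grip_width: 0.0006
grasp_force: 0.0
```

Run:
```python
from h import *
to((0,-.235,.034));where()
import cv2
im=env.snapshot('scene');cv2.imwrite('pics/s1.png',cv2.resize(im[150:350,150:450,::-1],None,fx=2.5,fy=2.5))
```

```text
t 2.1 shift cm [-1.09 -1.64 18.82] turn -0.004
gauge mm -10.7 -218.4 222.2 F 0.1 0.5 -0.1 t 2.1
```

View pics/s1.png

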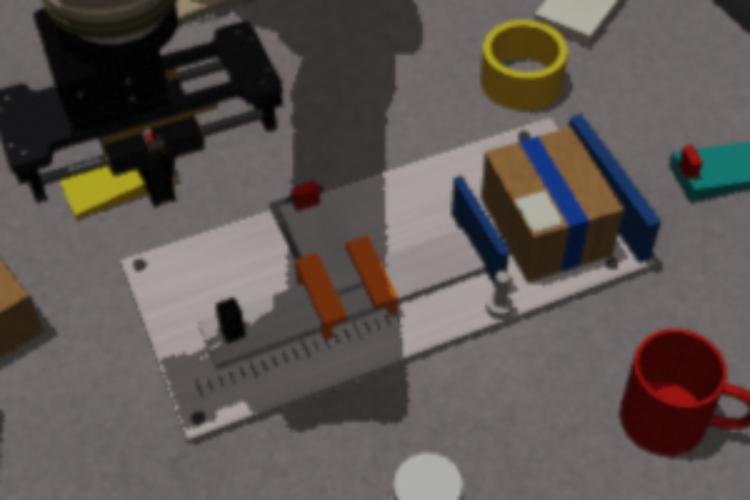

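The shut gripper is above and behind the handle (230,318 in this crop), and everything is undisturbed. Descending now.

play_rows --moves '[[[-1.1,-1.8,3,0,0],[-1.1,-1.8,6.5,0,0],[-1.1,-1.8,10,0,0],[-1.1,-1.8,13.5,0,0],[-1.1,-1.8,16.5,0,0],[-1.1,-1.8,18.8,0,0],[-1.1,-1.8,18.8,0,0],[-1.1,-1.8,18.8,0,0]]]'

```text
t: 2.82
tcp_pos: [0.5337, -0.2369, 0.034]
tool_rot: [3.141, -0.002, 3.004]
ft_force: [0.4, -0.6, -0.2]
grip_width: 0.0007
grasp_force: 0.0
```

```bash
python3 -c "
from h import *
where()"
```

```text
gauge mm 0.6 -232.7 34.0 F 0.5 -0.6 -0.2 t 2.8167
```

play_rows --moves '[[[0,0.6,0,0,0],[0,1.2,0,0,0],[0,1.7,0,0,0],[0,2.2,0,0,0],[0,2.7,0,0,0],[0,3.2,0,0,0],[0,3.6,0,0,0],[0,4,0,0,0]]]'

```text
t: 3.48
tcp_pos: [0.5398, -0.1989, 0.0349]
tool_rot: [-3.141, 0.001, 3.002]
ft_force: [0.0, -2.4, 2.5]
grip_width: 0.0007
grasp_force: 1.3
```

```bash
python3 -c "
from h import *
where()"
```

```text
gauge mm 1.3 -194.2 34.9 F 0.4 -2.4 2.5 t 3.4833
```

play_rows --moves '[[[0,0.2,0,0,0],[0,0.4,0,0,0],[0,0.6,0,0,0],[0,0.8,0,0,0],[0,0.9,0,0,0],[0,1.0,0,0,0],[0,1.0,0,0,0],[0,1.0,0,0,0]]]'

```text
t: 4.15
tcp_pos: [0.5408, -0.1891, 0.0345]
tool_rot: [3.142, 0.0, 3.002]
ft_force: [1.2, -2.4, 2.6]
grip_width: 0.0007
grasp_force: 1.4
```

```bash
python3 -c "
from h import *
where()"
```

```text
gauge mm 1.0 -184.3 34.5 F 1.5 -2.2 2.6 t 4.15
```

Pushing at about 2.4 N, which is bar friction. Next come finer steps.

play_rows --moves '[[[0,0.15,0,0,0],[0,0.3,0,0,0],[0,0.45,0,0,0],[0,0.6,0,0,0],[0,0.7,0,0,0],[0,0.8,0,0,0],[0,0.8,0,0,0],[0,0.8,0,0,0]]]'

```text
t: 4.82
tcp_pos: [0.542, -0.1808, 0.0345]
tool_rot: [3.141, -0.0, 3.002]
ft_force: [1.2, -2.3, 2.5]
grip_width: 0.0006
grasp_force: 1.3
```

Run:
```python
from h import *
where()
import cv2
im=env.snapshot('scene');cv2.imwrite('pics/s2.png',cv2.resize(im[180:290,300:425,::-1],None,fx=5,fy=5,interpolation=cv2.INTER_CUBIC))
```

```text
gauge mm 1.0 -176.0 34.5 F 1.5 -2.1 2.5 t 4.8167
```

View pics/s2.png

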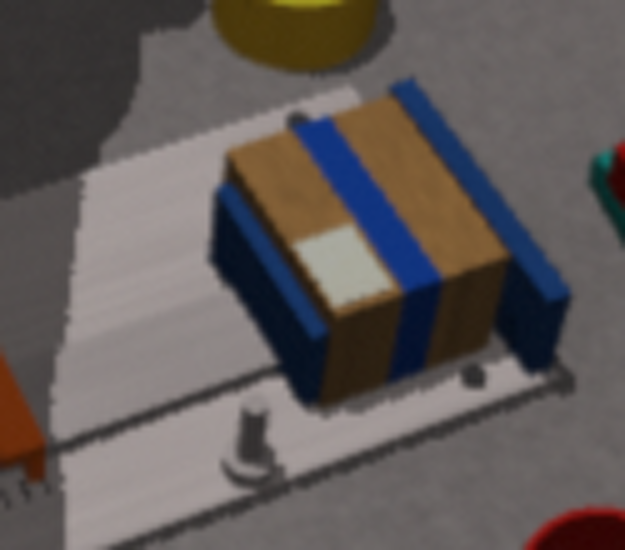

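The carton is square against the stop (325,330), with a small gap left at the fence (500,265). Now 0.5–1 mm steps.

play_rows --moves '[[[0,0.1,0,0,0],[0,0.2,0,0,0],[0,0.3,0,0,0],[0,0.3,0,0,0],[0,0.3,0,0,0]]]'

```text
t: 5.28
tcp_pos: [0.5423, -0.1779, 0.0345]
tool_rot: [3.141, -0.0, 3.002]
ft_force: [1.1, -3.6, 1.1]
grip_width: 0.0005
grasp_force: 1.5
```

play_rows --moves '[[[0,0.1,0,0,0],[0,0.2,0,0,0],[0,0.2,0,0,0],[0,0.2,0,0,0]]]'

```text
t: 5.62
tcp_pos: [0.5426, -0.1759, 0.0345]
tool_rot: [3.141, -0.0, 3.002]
ft_force: [0.9, -2.0, 1.9]
grip_width: 0.0003
grasp_force: 1.5
```

play_rows --moves '[[[0,0.1,0,0,0],[0,0.1,0,0,0],[0,0.1,0,0,0]]]'

```text
t: 5.87
tcp_pos: [0.5428, -0.175, 0.0345]
tool_rot: [3.141, -0.0, 3.002]
ft_force: [0.9, -2.5, 2.6]
grip_width: 0.0005
grasp_force: 1.6
```

```bash
python3 -c "
from h import *
where()"
```

```text
gauge mm 0.9 -170.1 34.5 F 1.2 -2.3 2.6 t 5.8667
```

play_rows --moves '[[[0,0.1,0,0,0],[0,0.2,0,0,0],[0,0.2,0,0,0]]]'

```text
t: 6.12
tcp_pos: [0.543, -0.1729, 0.0345]
tool_rot: [3.141, -0.0, 3.002]
ft_force: [-0.0, -2.7, 2.8]
grip_width: 0.0006
grasp_force: 1.7
```

play_rows --moves '[[[0,0.1,0,0,0],[0,0.2,0,0,0],[0,0.2,0,0,0]]]'

```text
t: 6.37
tcp_pos: [0.5432, -0.1722, 0.0346]
tool_rot: [-3.14, 0.0, 3.001]
ft_force: [1.2, -6.9, 1.0]
grip_width: 0.0005
grasp_force: 3.5
```

```bash
python3 -c "
from h import *
where()"
```

```text
gauge mm 0.9 -167.3 34.6 F 2.1 -6.6 1.0 t 6.3667
```

play_rows --moves '[[[0,0.1,0,0,0],[0,0.1,0,0,0],[0,0.1,0,0,0],[0,0.1,0,0,0]]]'

```text
t: 6.7
tcp_pos: [0.5431, -0.1721, 0.0346]
tool_rot: [-3.139, 0.0, 3.0]
ft_force: [1.1, -9.5, 0.6]
grip_width: 0.0003
grasp_force: 4.7
```

Run:
```python
from h import *
where()
import cv2
im=env.snapshot('scene');cv2.imwrite('pics/s3.png',cv2.resize(im[180:290,300:425,::-1],None,fx=5,fy=5,interpolation=cv2.INTER_CUBIC))
```

```text
gauge mm 0.9 -167.2 34.6 F 2.4 -9.2 0.6 t 6.7
```

View pics/s3.png

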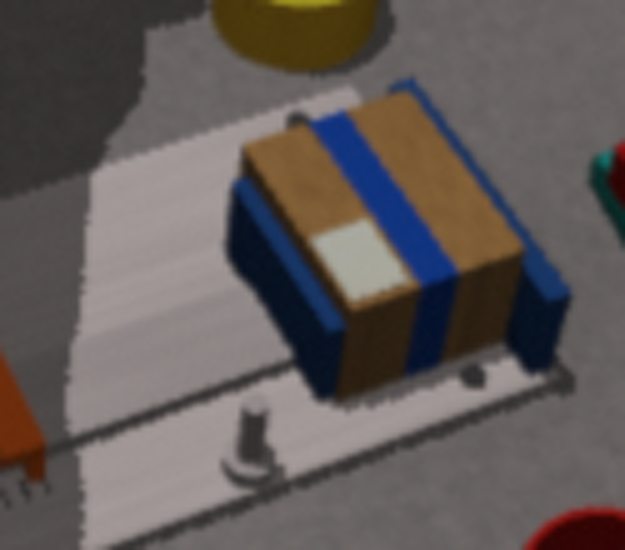

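The carton is snug with no gap at the stop (340,330) or the fence (525,260), and a stiff 9 N reaction. I'll retreat and go round to the wedge tail.

play_rows --moves '[[[0,-0.7,0,0,0],[0,-1.8,0,0,0],[0,-1.8,-3,0,0],[0,-1.8,-6,0,0],[0,-1.8,-6.6,0,0],[0,-1.8,-6.6,0,0]]]'

```text
t: 7.25
tcp_pos: [0.542, -0.1884, 0.1024]
tool_rot: [3.141, 0.003, 3.002]
ft_force: [0.9, -0.0, -0.9]
grip_width: 0.0008
grasp_force: 0.0
```

```bash
python3 -c "
from h import *
where();to((-.135,-.075,.10))"
```

```text
gauge mm 2.1 -183.5 102.4 F 0.9 0.1 -0.9 t 7.25
t 7.25 shift cm [13.7  10.85  0.21] turn 0.0
```

play_rows --moves '[[[3,0,0,0,0],[6,0,0,0,0],[9,2,0,0,0],[12,4.5,0,0,0],[13.7,7.5,0,0,0],[13.7,10,0,0,0],[13.7,10.9,0,0,0],[13.7,10.9,0,0,0]]]'

```text
t: 7.92
tcp_pos: [0.4201, -0.0587, 0.0998]
tool_rot: [3.141, -0.001, 3.006]
ft_force: [-0.4, 0.4, -0.1]
grip_width: 0.0004
grasp_force: 0.0
```

play_rows --moves '[[[0,0,0,0,0],[0,0,0,0,0]]]'

```text
t: 8.08
tcp_pos: [0.4203, -0.0623, 0.1001]
tool_rot: [-3.141, -0.001, 3.0]
ft_force: [-0.1, -0.2, 0.5]
grip_width: 0.0005
grasp_force: 0.0
```

Run:
```python
from h import *
where();to((-.135,-.075,.034))
import cv2
im=env.snapshot('side');cv2.imwrite('pics/s4.png',cv2.resize(im[190:340,220:380,::-1],None,fx=4,fy=4,interpolation=cv2.INTER_CUBIC))
```

```text
gauge mm -136.1 -75.7 100.1 F -0.0 -0.2 0.5 t 8.0833
t 8.08 shift cm [-0.12  0.07  6.61] turn -0.001
```

View pics/s4.png

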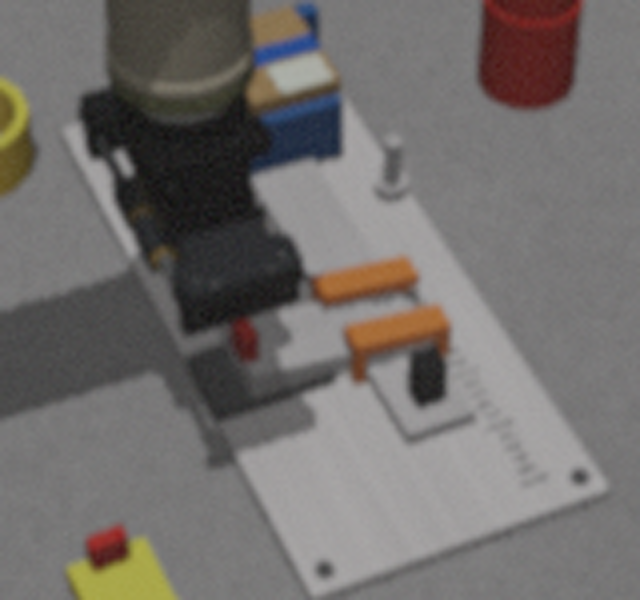

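The wedge is in place, with its tab at (245,338) of the crop just ahead of the fingers. Descending behind it.

play_rows --moves '[[[0.1,0,2,0,0],[0.1,0,4,0,0],[0.1,0,5.5,0,0],[0.1,0,6.6,0,0],[0.1,0,6.6,0,0],[0.1,0,6.6,0,0]]]'

```text
t: 8.63
tcp_pos: [0.4191, -0.0619, 0.0343]
tool_rot: [-3.14, -0.001, 3.0]
ft_force: [-0.0, -0.7, 0.5]
grip_width: 0.0006
grasp_force: 0.0
```

play_rows --moves '[[[-0.4,0,0,0,0],[-0.8,0,0,0,0],[-1.2,0,0,0,0],[-1.6,0,0,0,0],[-2.0,0,0,0,0],[-2.4,0,0,0,0],[-2.6,0,0,0,0],[-2.8,0,0,0,0]]]'

```text
t: 9.3
tcp_pos: [0.4473, -0.0648, 0.0345]
tool_rot: [-3.142, -0.0, 3.002]
ft_force: [-1.3, 1.0, 0.8]
grip_width: 0.0003
grasp_force: 0.7
```

```bash
python3 -c "
from h import *
where()"
```

```text
gauge mm -109.0 -74.3 34.5 F -1.5 0.8 0.8 t 9.3
```

play_rows --moves '[[[-0.3,0,0,0,0],[-0.6,0,0,0,0],[-0.9,0,0,0,0],[-1.2,0,0,0,0],[-1.4,0,0,0,0],[-1.6,0,0,0,0],[-1.6,0,0,0,0]]]'

```text
t: 9.88
tcp_pos: [0.4635, -0.067, 0.0346]
tool_rot: [-3.142, 0.0, 3.002]
ft_force: [-0.5, 1.0, -0.1]
grip_width: 0.0003
grasp_force: 0.0
```

play_rows --moves '[[[-0.1,0,0,0,0],[-0.2,0,0,0,0],[-0.3,0,0,0,0],[-0.3,0,0,0,0]]]'

```text
t: 10.22
tcp_pos: [0.4662, -0.0674, 0.0346]
tool_rot: [3.142, 0.0, 3.002]
ft_force: [-1.5, -0.4, -0.2]
grip_width: 0.0004
grasp_force: 0.3
```

play_rows --moves '[[[-0.1,0,0,0,0],[-0.2,0,0,0,0],[-0.3,0,0,0,0],[-0.3,0,0,0,0]]]'

```text
t: 10.55
tcp_pos: [0.4692, -0.0678, 0.0345]
tool_rot: [3.142, 0.0, 3.002]
ft_force: [-0.3, 0.7, -0.4]
grip_width: 0.0001
grasp_force: 0.2
```

```bash
python3 -c "
from h import *
where()"
```

```text
gauge mm -86.9 -74.2 34.5 F -0.4 0.6 -0.4 t 10.55
```

play_rows --moves '[[[-0.1,0,0,0,0],[-0.2,0,0,0,0],[-0.3,0,0,0,0],[-0.3,0,0,0,0]]]'

```text
t: 10.88
tcp_pos: [0.4722, -0.0682, 0.0346]
tool_rot: [3.142, 0.0, 3.002]
ft_force: [-0.3, 0.5, -0.4]
grip_width: 0.0005
grasp_force: 0.2
```

play_rows --moves '[[[-0.1,0,0,0,0],[-0.2,0,0,0,0],[-0.2,0,0,0,0]]]'

```text
t: 11.13
tcp_pos: [0.4742, -0.0685, 0.0346]
tool_rot: [3.142, 0.0, 3.002]
ft_force: [0.2, -0.5, -0.6]
grip_width: 0.0006
grasp_force: 0.3
```

play_rows --moves '[[[-0.1,0,0,0,0],[-0.2,0,0,0,0],[-0.2,0,0,0,0]]]'

```text
t: 11.38
tcp_pos: [0.4761, -0.0688, 0.0345]
tool_rot: [3.142, 0.0, 3.002]
ft_force: [-1.2, -0.2, -0.8]
grip_width: 0.0003
grasp_force: 0.3
```

```bash
python3 -c "
from h import *
where()"
```

```text
gauge mm -79.9 -74.3 34.5 F -1.1 -0.4 -0.8 t 11.3833
```

play_rows --moves '[[[-0.1,0,0,0,0],[-0.2,0,0,0,0],[-0.3,0,0,0,0],[-0.3,0,0,0,0]]]'

```text
t: 11.72
tcp_pos: [0.4791, -0.0692, 0.0345]
tool_rot: [-3.142, 0.0, 3.002]
ft_force: [0.1, 0.8, -0.0]
grip_width: 0.0001
grasp_force: 0.2
```

play_rows --moves '[[[-0.1,0,0,0,0],[-0.2,0,0,0,0],[-0.2,0,0,0,0]]]'

```text
t: 11.97
tcp_pos: [0.4811, -0.0695, 0.0345]
tool_rot: [3.142, 0.0, 3.002]
ft_force: [-0.2, 0.1, 0.0]
grip_width: 0.0005
grasp_force: 0.3
```

play_rows --moves '[[[-0.1,0,0,0,0],[-0.2,0,0,0,0],[-0.2,0,0,0,0]]]'

```text
t: 12.22
tcp_pos: [0.4827, -0.0697, 0.0345]
tool_rot: [3.142, -0.001, 3.002]
ft_force: [-2.5, 0.4, 1.0]
grip_width: 0.0005
grasp_force: 1.2
```

```bash
python3 -c "
from h import *
where()"
```

```text
gauge mm -73.2 -74.3 34.5 F -2.5 0.0 1.0 t 12.2167
```

Contact is beginning (2.5 N).

play_rows --moves '[[[-0.1,0,0,0,0],[-0.1,0,0,0,0],[-0.1,0,0,0,0]]]'

```text
t: 12.47
tcp_pos: [0.483, -0.0698, 0.0343]
tool_rot: [3.141, -0.002, 3.002]
ft_force: [-7.0, 1.0, 5.0]
grip_width: 0.0004
grasp_force: 3.1
```

play_rows --moves '[[[-0.1,0,0,0,0],[-0.1,0,0,0,0],[-0.1,0,0,0,0]]]'

```text
t: 12.72
tcp_pos: [0.4832, -0.0699, 0.0341]
tool_rot: [3.141, -0.004, 3.002]
ft_force: [-9.3, 1.5, 6.5]
grip_width: 0.0002
grasp_force: 4.9
```

play_rows --moves '[[[-0.1,0,0,0,0],[-0.2,0,0,0,0],[-0.2,0,0,0,0],[-0.2,0,0,0,0]]]'

```text
t: 13.05
tcp_pos: [0.4833, -0.0699, 0.0337]
tool_rot: [3.141, -0.008, 3.002]
ft_force: [-17.9, 2.3, 13.1]
grip_width: 0.0006
grasp_force: 9.1
```

play_rows --moves '[[[-0.1,0,0,0,0],[-0.1,0,0,0,0],[-0.1,0,0,0,0]]]'

```text
t: 13.3
tcp_pos: [0.4833, -0.0699, 0.0335]
tool_rot: [3.141, -0.01, 3.001]
ft_force: [-21.6, 3.3, 16.1]
grip_width: 0.0003
grasp_force: 11.3
```

That is a firm push of about 21 N, so I'm stopping here. Retreating straight back, then up.

play_rows --moves '[[[0.3,0,0,0,0],[1,0,0,0,0],[2.5,0,0,0,0],[3,0,-3,0,0],[3,0,-7,0,0],[3,0,-10,0,0],[3,0,-13,0,0],[3,0,-13,0,0]]]'

```text
t: 13.97
tcp_pos: [0.4613, -0.0665, 0.1701]
tool_rot: [3.139, 0.009, 3.001]
ft_force: [0.5, -0.2, -0.5]
grip_width: 0.0003
grasp_force: 0.0
```

play_rows --moves '[[[3,0,0,0,0],[6,0,0,0,0],[6,0,0,0,0],[6,0,0,0,0]]]'

```text
t: 14.3
tcp_pos: [0.3982, -0.0575, 0.1646]
tool_rot: [3.139, 0.002, 3.002]
ft_force: [-0.2, 0.1, -0.4]
grip_width: -0.0
grasp_force: 0.0
```

Run:
```python
from h import *
where()
import cv2
a=env.snapshot('scene');b=env.snapshot('side')
a=cv2.resize(a[180:330,190:430,::-1],(800,500));cv2.imwrite('pics/s5.png',a)
```

```text
gauge mm -158.6 -74.0 164.6 F -0.2 0.1 -0.4 t 14.3
```

View pics/s5.png

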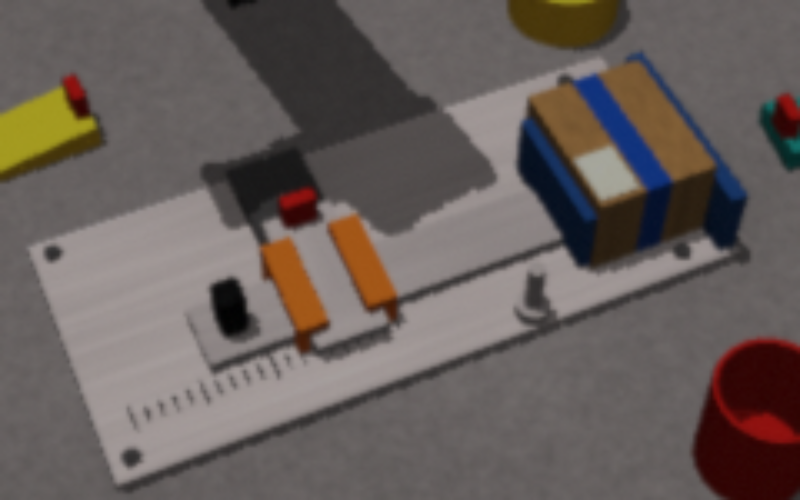

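The wedge stands jammed under the gate (tab at 298,207) and the carton is snug (620,160). The bystanders are in place and the robot is clear, so I'm handing in.

```bash
python3 -c "
from rig import env
print(env.sign_off())"
```

```text
the job is handed in; nothing more can be done
None
```

I handed in the job at about 14 s: the carton sits snug (about 9 N push at the handle) and the wedge is jammed with a push of about 21 N; the arm is clear and no bystander in view had moved, but the hand-in returned no verdict.

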